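# Bed a rubber heel tip with the ratchet press

## Task

A cork heel with a freshly glued rubber tip stands ready in the ratchet press, the one with the toothed ram and the pawl lever. Raise the ram by its wooden cross handle, tooth by tooth, until it hangs by itself on its last, highest catch, and take your hand off it. Then press the pawl's tail down and hold it until the ram has come all the way down onto the heel, and let go, with the heel left standing upright under the ram.

Things in the scene. Friction and masses are not known exactly. Their poses are not given: they have to be found in the camera images.
- ram (a joint): Height (m) of the toothed 18 mm square steel ram (0.65 kg, damped 40 N s/m) in the ratchet press. 0 lower stop, 0.006 foot on heel, 0.075 upper stop. Rising is free; sinking, the sprung pawl catches it at 0.018, 0.033, 0.048, 0.063 (to 1 mm). For the highest catch raise it to about 0.069 and let go. With the pawl held clear it sinks at about 0.15 m/s.
- handle (a point): Centre of the wooden cross handle on the ram's top: 80 mm along x, 16 mm wide along y, 20 mm high; pinch its width from above. 229 mm above the table plus the ram's height; moves only up and down. The fixed frame (base 135 x 110 x 15 mm, top 194 mm above the table) has its grey column on the -x side; the pawl is on the +y side.
- tail (a point): Centre of the top of the 30 x 34 mm steel pad ending the pawl's tail, a level lever 110 mm to the +y side of the ram (handle's axes), 148 mm above the table at rest, pivot 90 mm nearer the ram. 15 mm down clears the teeth, 20 to 24 mm is a good stroke, 29 mm the end stop; 1 to 5 N. Springs back when let go; the ram sinks only while it is held.
- heel: Heel under the ram: tapered cork block, 54 mm across below, 46 above, black rubber tip, 40 mm high, 0.1 kg, loose on the press's 15 mm base plate, within 6 mm of the ram's axis. Origin: centre of its underside; z up. Not to be handled. Two like heels stand elsewhere; the other press (round screw, thin cross bar, no pawl) is not used.
Mind the look-alikes: they are no part of the job. What is shaped like the part that bears ram but blue or purple is not meant.

How it is judged:
By the outcome, as a careful person would: the job done as asked, in the order asked, and still so for the second after the job is handed in, with the robot touching nothing.
It also fails if it takes over 45 s, if anything falls off the work surface, if the arm or the gripper's body presses on something with over 40 N, if the wrist force passes 120 N, or if a joint passes its speed limit or range.

## Robot

A 7-joint arm with a two-finger parallel gripper is mounted at the origin on the work surface. World frame = base frame: x ahead of the robot, y to its left, z up, the work surface at z = 0. Lengths are in m, angles in rad, forces in N, time in s.
With the tool pointing down it reaches from about 0.35 to 0.9 m from the base axis. Payload 8.1 kg.
Tool frame: the origin (TCP) lies midway between the tips of the shut fingers; the grasp point (between the pads) lies arm.hold_point_z behind it (arm.hold_point_z is the distance from the TCP to the grasp point, in m); z points along the fingers, x is the direction in which the jaws open and shut, and the axes are right-handed (so a half turn about z gives the same grasp; the last joint's range is limited). The gripper opens to 92 mm and grips with 3 to 60 N. Pads are 19 mm wide; open, the fingers measure 130 mm over their backs; the gripper's body (75 mm by 190 mm) begins 47 mm behind the grasp point.
Start: joints at [-1.33, 0.434, 0.025, 1.573, -0.012, 1.134, -0.075], TCP at [0.211, 0.588, 0.227] pointing down, gripper open.
Joint ranges: [-2.62, 2.62], [-0.44, 2.09], [-1.27, 1.32], [0.08, 2.57], [-1.32, 4.46], [0.12, 2], [-2.74, 2.74]. Speed limits (rad/s): [2.22, 2.22, 3.01, 3.01, 3.14, 3.14, 3.14].

## Interface

Orientations are given as a rotation vector (axis times angle).
In Python, from cell import arm gives the robot as it stands.
- The arm moves only by the shell command python3 -m pendant 'ROWS' [FORCE]. ROWS is JSON, a list of rows, each an object with "dp": the shift along the tool's x, y, z in m, a list of three; "rotation": the turn, a rotation vector about the tool's x, y, z in rad, a list of three; "fingers": the closure, from -1 (fully open) to 1 (shut). In form: [{"dp": [x, y, z], "rotation": [rx, ry, rz], "fingers": fingers}, ...]. A call has 1 to 20 rows; each row is the pose to reach, as a shift and turn from the pose measured when the call began, along the tool's axes at that moment; what a row does not reach only later rows make up. A row lasts 1/8 s, in which the tool goes at most 62.5 mm and 10.7 degrees, less where a joint would pass 70% of its speed; a pose out of reach is approached as far as the arm can. A call with a gripper value outside its range is refused whole. The fingers move at their own pace and stop on an object; FORCE is the grip in N (left out, the last holds). Time passes only in rows, so rows that repeat a pose let the fingers close. It gives the time, the measured TCP pose, the force and the opening at its end, in the units of the state.
- arm.observe(): the state, without advancing time (a new reading comes with each control period).
- arm.get_image(name): name is "scene" or "top" or "wrist"; returns the picture (400x640x3 uint8, blue, green, red); there is no depth.
- arm.camera_params(name): a dict with "camera_matrix" (3x3 intrinsics, pixels), "rvec" (rotation vector, rad) and "tvec" (3), from world to camera coordinates, as OpenCV has them. Camera axes: x right, y down, z forward; pixel columns grow to the right and rows downward; lengths in m; the calibration is good to about 2 mm. A picture is of the moment at which its call begins: read the wrist's pose just before it. camera_params takes no time and is no camera call; for the wrist camera it gives the pose at the moment of the call.
- arm.sign_off(): hands the job in, once; it reports no verdict.
The state is a dict: "clock": time; "joints": joint angles; "dq": joint speeds; "joint_efforts": joint torques, N m; "position": TCP position; "ee_rot": TCP orientation; "force": force on the tool from outside, world axes, zero at the start; "ft_torque": the same for the moment, N m; "width": opening from 0.0 (shut) to 1.0 (fully open).
Only numpy, scipy, OpenCV 4.12 (cv2) and the standard library are available. Lean on these libraries where they do the work, as an engineer would, in place of code of your own. Each camera call takes 0.05 s, during which the arm holds its last target.

## Working session

There is one attempt and no reset: what is moved stays moved. The work goes in short steps, Python scripts to look and compute and a shell command to move; the robot and the scene stay as the last step left them, time stands still between calls to the robot, and variables do not carry over. Pictures are saved under pics/ and viewed, and the job is handed in when it is done.

```bash
ls; mkdir -p pics
python3 - <<'E'
from cell import arm
import cv2
s=arm.observe(); print(s); print(arm.hold_point_z)
for n in ["scene","top","wrist"]:
    p=arm.camera_params(n); print(n,p)
    cv2.imwrite(f"pics/{n}0.png",arm.get_image(n))
E
```

```text
pics
{'clock': 0.0, 'joints': array([-1.32963004,  0.43519843,  0.02500304,  1.57411431, -0.01159092,
        1.13397676, -0.07510428]), 'dq': array([-0.00112644, -0.00083009, -0.00132312, -0.00171294,  0.00040819,
       -0.00040538, -0.00139305]), 'joint_efforts': array([-2.25366225e-04, -6.67864251e+01,  9.84799415e-01, -3.14445949e+01,
       -6.05717185e-02,  4.30730078e-02,  2.20879710e-04]), 'position': array([0.21054815, 0.58792403, 0.22595391]), 'ee_rot': array([ 2.56791159e+00,  1.80804285e+00, -1.83582615e-03]), 'force': array([-0.39346261,  0.23468269,  0.53381962]), 'ft_torque': array([ 0.01201003, -0.00839562, -0.00986456]), 'width': 0.9984495068258414}
0.0188
scene {'camera_matrix': array([[515.96530045,   0.        , 316.64578562],
       [  0.        , 515.96530045, 197.14641412],
       [  0.        ,   0.        ,   1.        ]]), 'rvec': array([ 1.03346785,  2.55110995, -0.88638959]), 'tvec': array([ 0.23463205, -0.21204491,  1.78162159])}
top {'camera_matrix': array([[392.03359009,   0.        , 315.48552503],
       [  0.        , 392.03359009, 194.51000659],
       [  0.        ,   0.        ,   1.        ]]), 'rvec': array([ 2.17653563, -2.21685361,  0.09857953]), 'tvec': array([0.1247413 , 0.44929671, 1.27708791])}
wrist {'camera_matrix': array([[317.43938238,   0.        , 318.29326766],
       [  0.        , 317.43938238, 199.63240562],
       [  0.        ,   0.        ,   1.        ]]), 'rvec': array([-2.37589082, -1.67367008, -0.22815397]), 'tvec': array([-0.62355724, -0.03441789,  0.39017557])}
```

View pics/scene0.png

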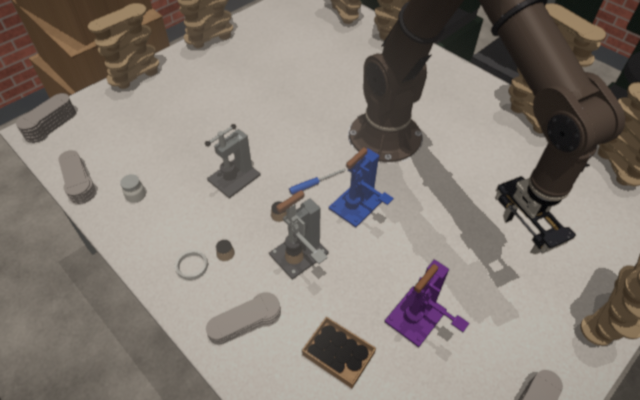

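View pics/top0.png

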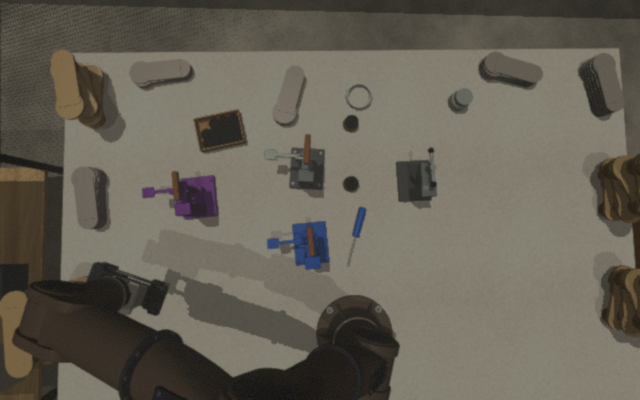

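View pics/wrist0.png

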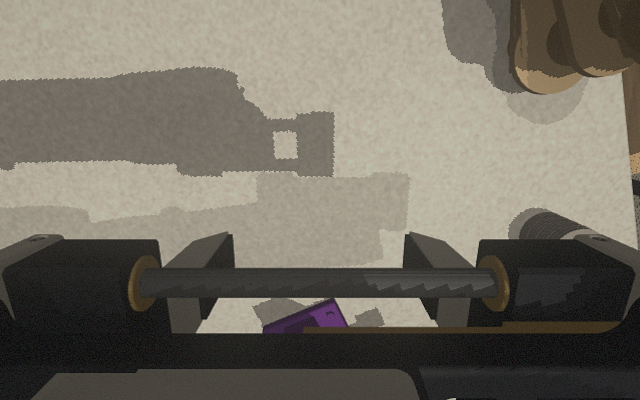

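Candidates, in top-view pixels:
- Grey press with wooden handle and pawl: (306,160).
- Blue press: (310,243).
- Purple press: (190,195).
- Grey screw press, thin bar and no pawl: (415,180).

I choose the grey one at (306,160), which is at (300,230) in the scene view. I'll check it in a close crop.

Run:
```python
import cv2,numpy as np
a=cv2.imread("pics/top0.png")[125:205,250:340]; b=cv2.imread("pics/scene0.png")[180:285,255:345]
a=cv2.resize(a,None,fx=4.4,fy=4.4,interpolation=cv2.INTER_CUBIC);b=cv2.resize(b,None,fx=4.4,fy=4.4,interpolation=cv2.INTER_CUBIC)
c=np.zeros((470,800,3),np.uint8);c[:a.shape[0],:a.shape[1]]=a;c[:b.shape[0],400:400+b.shape[1]]=b
cv2.imwrite("pics/crop0.png",c)
```

```text
(no output)
```

View pics/crop0.png

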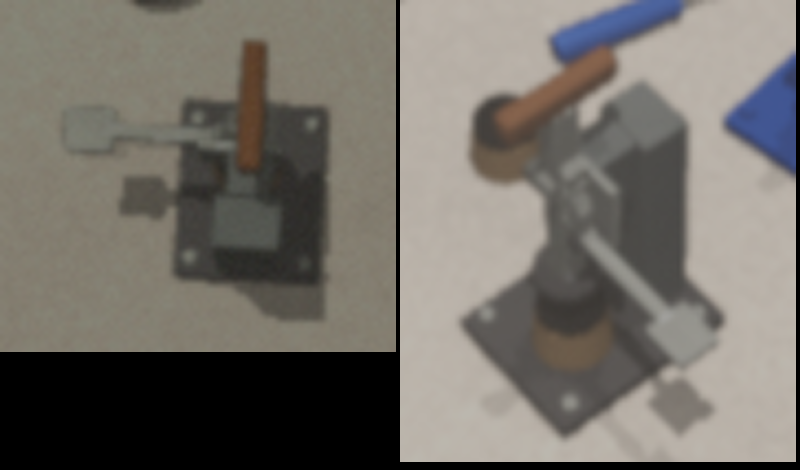

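The crop confirms the grey press, with the wooden handle, the pawl pad to the left in the top view, and a heel under the ram.

```bash
cat > h.py <<'E'
import cv2,numpy as np
from cell import arm
def ray(n,uv,P=None):
    P=P or arm.camera_params(n)
    R=cv2.Rodrigues(P["rvec"])[0]; t=np.asarray(P["tvec"]).ravel()
    d=R.T@np.linalg.inv(P["camera_matrix"])@np.array([uv[0],uv[1],1.]); return -R.T@t,d
def plane(n,uv,z,P=None):
    c,d=ray(n,uv,P); return c+d*(z-c[2])/d[2]
def tri(r1,r2):
    A=[];b=[]
    M=np.zeros((3,3));v=np.zeros(3)
    for c,d in (r1,r2):
        d=d/np.linalg.norm(d);Q=np.eye(3)-np.outer(d,d);M+=Q;v+=Q@c
    x=np.linalg.solve(M,v); return x,[np.linalg.norm((np.eye(3)-np.outer(d,d)/(d@d))@(x-c)) for c,d in (r1,r2)]
def blob(img,mask,near):
    n,l,s,c=cv2.connectedComponentsWithStats(mask.astype(np.uint8))
    i=[k for k in range(1,n) if s[k,4]>15]; k=min(i,key=lambda k:np.hypot(*(c[k]-near)))
    cn=cv2.findContours((l==k).astype(np.uint8),cv2.RETR_EXTERNAL,cv2.CHAIN_APPROX_NONE)[0][0]
    return c[k],cv2.minAreaRect(cn),s[k]
def brown(img):
    h=cv2.cvtColor(img,cv2.COLOR_BGR2HSV); return (h[...,0]<18)&(h[...,1]>95)&(h[...,2]>40)
E
python3 - <<'E'
from h import *
T=cv2.imread("pics/top0.png");S=cv2.imread("pics/scene0.png")
ct,rt,st=blob(T,brown(T),(307,150)); cs,rs,ss=blob(S,brown(S),(291,201))
print(ct,rt,st);print(cs,rs,ss)
print(tri(ray("top",ct),ray("scene",cs)))
# crop -> image: tail corners
for z in (.235,.245): print("h",z,plane("top",ct,z))
bx=cv2.boxPoints(rt); print(bx); print([plane("top",p,.242)[:2].round(4) for p in bx])
tail_t=(250+90/4.4-.4,125+130/4.4-.4); tail_s=(255+(683-400)/4.4-.4,180+332/4.4-.4)
print("tail",plane("top",tail_t,.148),tri(ray("top",tail_t),ray("scene",tail_s)))
E
```

```text
[306.73239437 149.20422535] ((306.5, 149.0), (28.0, 5.0), 90.0) [304 135   6  29 142]
[289.45238095 200.43650794] ((289.6854248046875, 200.3033905029297), (4.835264205932617, 28.632347106933594), 58.570438385009766) [277 192  26  18 126]
(array([0.55733508, 0.14205844, 0.26330008]), [np.float64(0.001345954106889633), np.float64(0.0013459541068897238)])
h 0.235 [0.56167592 0.14301345 0.235     ]
h 0.245 [0.55981877 0.14302987 0.245     ]
[[304. 135.]
 [309. 135.]
 [309. 163.]
 [304. 163.]]
[array([0.5998, 0.1498]), array([0.5996, 0.1361]), array([0.5223, 0.1375]), array([0.5225, 0.1511])]
tail [0.56468728 0.25184568 0.148     ] (array([0.56477526, 0.25220534, 0.14641481]), [np.float64(0.0002837243288426659), np.float64(0.00028372432884264046)])
```

```bash
cat >> h.py <<'E'
from scipy.spatial.transform import Rotation as Ro
def go(target,yaw):
    s=arm.observe();R=Ro.from_rotvec(s["ee_rot"])
    c,sn=np.cos(yaw),np.sin(yaw)
    G=Ro.from_matrix(np.array([[c,sn,0],[sn,-c,0],[0,0,-1]]))  # x=(c,s,0), y=(s,-c,0), z=-1
    print("pos",s["position"].round(4),"force",s["force"].round(2),"w",round(s["width"],3),"t",s["clock"])
    print("dp",R.inv().apply(np.array(target)-s["position"]).round(4),"rot",(R.inv()*G).as_rotvec().round(4),"tool axes",R.as_matrix().round(3).tolist())
E
python3 - <<'E'
from h import *
go([.21,.588,.36],1.2276)
go([.558,.142,.36],np.pi/2-.063)
P=arm.camera_params("wrist");R=cv2.Rodrigues(P["rvec"])[0];print(-R.T@P["tvec"],R[2])
E
```

```text
pos [0.2106 0.5881 0.2261] force [-0.36  0.28  0.26] w 1.0 t 0.15
dp [-0.0004 -0.0005 -0.1339] rot [ 0.0001  0.0012 -0.0006] tool axes [[0.337, 0.941, -0.0], [0.941, -0.337, -0.001], [-0.001, 0.0, -1.0]]
pos [0.2106 0.5881 0.2261] force [-0.36  0.28  0.26] w 1.0 t 0.15
dp [-0.303   0.4775 -0.1335] rot [-0.      0.0012 -0.2808] tool axes [[0.337, 0.941, -0.0], [0.941, -0.337, -0.001], [-0.001, 0.0, -1.0]]
[0.14195548 0.61274208 0.38311085] [ 0.25489997 -0.09406041 -0.96238176]
```

```bash
python3 -m pendant '[{"dp":[0,0,-0.06],"rotation":[0,0,0],"fingers":-1},{"dp":[0,0,-0.12],"rotation":[0,0,0],"fingers":-1},{"dp":[-0.03,0.05,-0.134],"rotation":[0,0,-0.03],"fingers":-1},{"dp":[-0.06,0.1,-0.134],"rotation":[0,0,-0.06],"fingers":-1},{"dp":[-0.09,0.145,-0.134],"rotation":[0,0,-0.09],"fingers":-1},{"dp":[-0.12,0.19,-0.134],"rotation":[0,0,-0.12],"fingers":-1},{"dp":[-0.15,0.24,-0.134],"rotation":[0,0,-0.15],"fingers":-1},{"dp":[-0.18,0.285,-0.134],"rotation":[0,0,-0.18],"fingers":-1},{"dp":[-0.21,0.33,-0.134],"rotation":[0,0,-0.21],"fingers":-1},{"dp":[-0.24,0.38,-0.134],"rotation":[0,0,-0.24],"fingers":-1},{"dp":[-0.27,0.43,-0.134],"rotation":[0,0,-0.26],"fingers":-1},{"dp":[-0.303,0.4775,-0.134],"rotation":[0,0,-0.28],"fingers":-1},{"dp":[-0.303,0.4775,-0.134],"rotation":[0,0,-0.28],"fingers":-1},{"dp":[-0.303,0.4775,-0.134],"rotation":[0,0,-0.28],"fingers":-1},{"dp":[-0.303,0.4775,-0.134],"rotation":[0,0,-0.28],"fingers":-1}]'
python3 - <<'E'
from h import *
go([.558,.142,.36],np.pi/2-.063)
P=arm.camera_params("wrist");np.save("w1.npy",P,allow_pickle=True)
cv2.imwrite("pics/wrist1.png",arm.get_image("wrist"))
E
```

```text
clock: 2.02
position: [0.5572, 0.1437, 0.3604]
ee_rot: [-2.288, -2.152, 0.002]
force: [0.5, 0.1, 0.1]
width: 1.004
pos [0.5572 0.1437 0.3604] force [0.48 0.12 0.15] w 1.004 t 2.025
dp [-0.0016  0.0009  0.0004] rot [-0.0008  0.0006  0.0016] tool axes [[0.061, 0.998, -0.001], [0.998, -0.061, -0.001], [-0.001, -0.001, -1.0]]
```

View pics/wrist1.png

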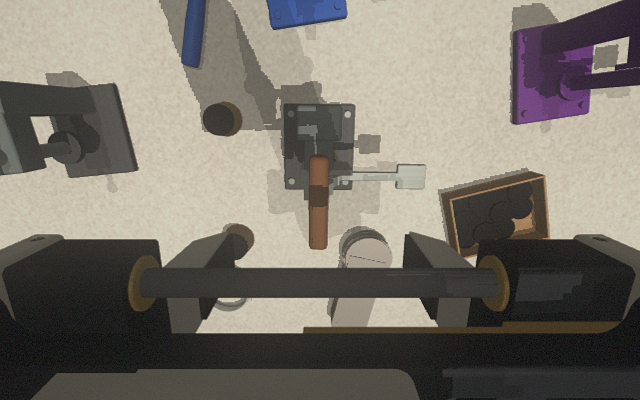

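The wrist view shows the wooden handle from (318,155) to (318,248) and the pawl pad at (411,176). The heel is hidden below the ram.

```bash
python3 - <<'E'
from h import *
P=np.load("w1.npy",allow_pickle=True).item()
W=cv2.imread("pics/wrist1.png"); 
cw,rw,sw=blob(W,brown(W),(318,200)); print(cw,rw,sw); b=cv2.boxPoints(rw); print(b.round(1).tolist())
ct=(306.8,149.2)
print(tri(ray("top",ct),ray("w",cw,P)))
# near end (+x) and far end (-x)
for t,w in (((308,134.8),(318.3,248)),((306.6,163),(318.7,156))): print(tri(ray("top",t),ray("w",w,P)))
for z in (.245,.255,.265): 
  q=[plane("w",w,z,P) for w in ((318.3,248.5),(318.7,154.5))]; print(z,q, np.linalg.norm(q[0]-q[1]),np.mean(q,0), plane("top",ct,z))
  e=[plane("w",w,z,P)[1] for w in ((309.5,225),(327.5,225))]; print("width",e)
print("tail",plane("w",(411,176.5),.148,P))
E
python3 -c "
import cv2;a=cv2.imread('pics/wrist1.png')[90:260,260:440];cv2.imwrite('pics/wc1.png',cv2.resize(a,None,fx=3.5,fy=3.5,interpolation=cv2.INTER_CUBIC)[:600])"
```

```text
[317.71234735 227.192673  ] ((318.0, 227.5), (43.0, 18.0), 90.0) [309 206  19  44 737]
[[309.0, 206.0], [327.0, 206.0], [327.0, 249.0], [309.0, 249.0]]
(array([0.53360162, 0.14383898, 0.3867605 ]), [np.float64(0.0007426959038413781), np.float64(0.0007426959038414007)])
(array([0.59189343, 0.14003328, 0.27956277]), [np.float64(0.0009734726747614548), np.float64(0.0009734726747613729)])
(array([0.53159571, 0.14446173, 0.17845866]), [np.float64(0.000562799627874367), np.float64(0.0005627996278743295)])
0.245 [array([0.60811613, 0.13992977, 0.245     ]), array([0.52081308, 0.1456301 , 0.245     ])] 0.08748894451503504 [0.56446461 0.14277994 0.245     ] [0.55982759 0.14284561 0.245     ]
width [np.float64(0.13334293083265564), np.float64(0.1497294928207843)]
0.255 [array([0.60358231, 0.14023174, 0.255     ]), array([0.5194833 , 0.14572287, 0.255     ])] 0.08427808418360325 [0.5615328 0.1429773 0.255    ] [0.55797036 0.14286377 0.255     ]
width [np.float64(0.13388663712171942), np.float64(0.14967180927541945)]
0.265 [array([0.59904848, 0.14053371, 0.265     ]), array([0.51815351, 0.14581563, 0.265     ])] 0.08106722385217147 [0.558601   0.14317467 0.265     ] [0.55611313 0.14288194 0.265     ]
width [np.float64(0.13443034341078317), np.float64(0.14961412573005461)]
tail [0.56633545 0.2522139  0.148     ]
```

View pics/wc1.png

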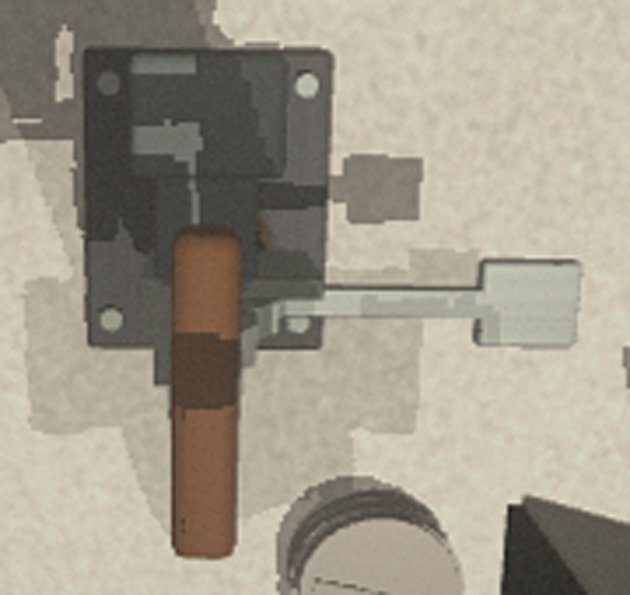

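```bash
python3 -m pendant '[{"dp":[-0.0005,0.002,0.03],"rotation":[0,0,0],"fingers":-1},{"dp":[-0.0005,0.002,0.07],"rotation":[0,0,0],"fingers":-1},{"dp":[-0.0005,0.002,0.105],"rotation":[0,0,0],"fingers":-1},{"dp":[-0.0005,0.002,0.136],"rotation":[0,0,0],"fingers":-1},{"dp":[-0.0005,0.002,0.136],"rotation":[0,0,0],"fingers":-1},{"dp":[-0.0005,0.002,0.136],"rotation":[0,0,0],"fingers":-1},{"dp":[-0.0005,0.002,0.136],"rotation":[0,0,0],"fingers":-1}]'
python3 - <<'E'
from h import *
go([.559,.143,.224],np.pi/2-.063)
a=arm.get_image("wrist")
b=arm.get_image("scene")
cv2.imwrite("pics/wrist2.png",a);cv2.imwrite("pics/sc2.png",cv2.resize(b[140:300,220:380],None,fx=3.5,fy=3.5))
E
```

```text
clock: 2.95
position: [0.56, 0.1433, 0.2261]
ee_rot: [2.287, 2.152, 0.002]
force: [-0.6, 0.5, -0.4]
width: 1.004
pos [0.56   0.1433 0.2261] force [-0.58  0.46 -0.39] w 1.004 t 2.95
dp [-0.0004 -0.001   0.0021] rot [ 0.0017 -0.0004  0.0021] tool axes [[0.061, 0.998, 0.002], [0.998, -0.061, 0.0], [0.0, 0.002, -1.0]]
```

View pics/wrist2.png

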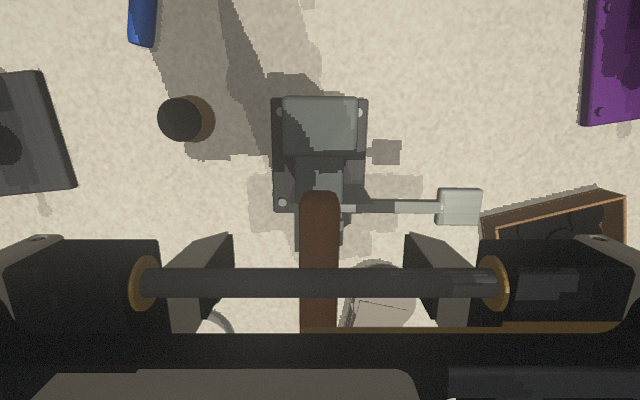

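View pics/sc2.png

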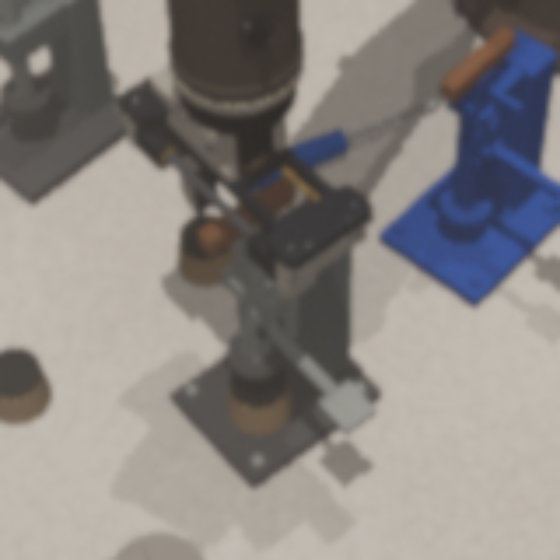

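The wrist view shows the handle at column 319, centred between the fingers. The scene view shows the gripper straddling it. Next I close the fingers.

```bash
python3 -m pendant '[{"dp":[0,0,0],"rotation":[0,0,0],"fingers":1},{"dp":[0,0,0],"rotation":[0,0,0],"fingers":1},{"dp":[0,0,0],"rotation":[0,0,0],"fingers":1},{"dp":[0,0,0],"rotation":[0,0,0],"fingers":1},{"dp":[0,0,0],"rotation":[0,0,0],"fingers":1},{"dp":[0,0,0],"rotation":[0,0,0],"fingers":1}]' 30
```

```text
clock: 3.8
position: [0.5597, 0.1431, 0.2256]
ee_rot: [2.288, 2.152, 0.001]
force: [-0.4, 0.2, 0.9]
width: 0.396
```

```bash
python3 -m pendant '[{"dp":[0,0,0],"rotation":[0,0,0],"fingers":1},{"dp":[0,0,0],"rotation":[0,0,0],"fingers":1},{"dp":[0,0,0],"rotation":[0,0,0],"fingers":1},{"dp":[0,0,0],"rotation":[0,0,0],"fingers":1}]' 30
```

```text
clock: 4.3
position: [0.5597, 0.1433, 0.2257]
ee_rot: [2.288, 2.152, 0.002]
force: [0.2, 1.3, -1.0]
width: 0.193
```

```bash
python3 -m pendant '[{"dp":[0,0,0],"rotation":[0,0,0],"fingers":1},{"dp":[0,0,0],"rotation":[0,0,0],"fingers":1},{"dp":[0,0,-0.003],"rotation":[0,0,0],"fingers":1},{"dp":[0,0,-0.006],"rotation":[0,0,0],"fingers":1},{"dp":[0,0,-0.01],"rotation":[0,0,0],"fingers":1},{"dp":[0,0,-0.01],"rotation":[0,0,0],"fingers":1},{"dp":[0,0,-0.01],"rotation":[0,0,0],"fingers":1}]' 30
python3 - <<'E'
from h import *
go([.559,.143,.224],np.pi/2-.063)
b=arm.get_image("scene")
cv2.imwrite("pics/sc3.png",cv2.resize(b[140:300,220:380],None,fx=3.5,fy=3.5))
E
```

```text
clock: 5.18
position: [0.5597, 0.1433, 0.2352]
ee_rot: [2.288, 2.152, 0.001]
force: [4.8, 1.8, -9.2]
width: 0.195
pos [0.5597 0.1433 0.2352] force [ 4.76  1.81 -9.25] w 0.195 t 5.175
dp [-0.0003 -0.0007  0.0112] rot [ 0.0008 -0.0001  0.0017] tool axes [[0.061, 0.998, 0.001], [0.998, -0.061, 0.0], [0.0, 0.001, -1.0]]
```

View pics/sc3.png

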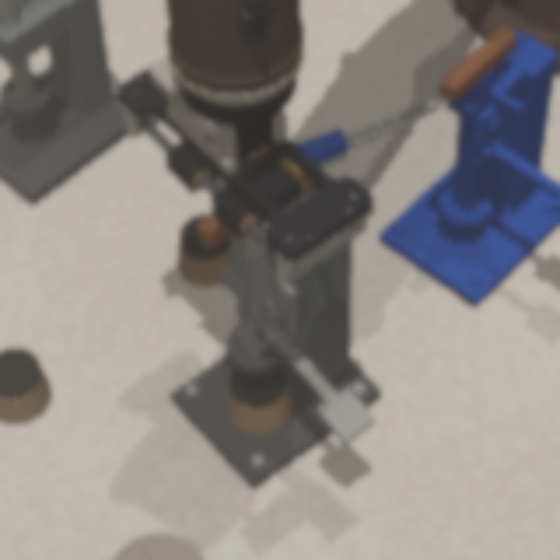

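```bash
python3 -m pendant '[{"dp":[0,0,-0.006],"rotation":[0,0,0],"fingers":1},{"dp":[0,0,-0.012],"rotation":[0,0,0],"fingers":1},{"dp":[0,0,-0.018],"rotation":[0,0,0],"fingers":1},{"dp":[0,0,-0.024],"rotation":[0,0,0],"fingers":1},{"dp":[0,0,-0.028],"rotation":[0,0,0],"fingers":1},{"dp":[0,0,-0.03],"rotation":[0,0,0],"fingers":1},{"dp":[0,0,-0.03],"rotation":[0,0,0],"fingers":1}]' 30
python3 - <<'E'
from h import *
s=arm.observe();print(s["position"],s["force"])
b=arm.get_image("scene")
cv2.imwrite("pics/sc4.png",cv2.resize(b[140:300,220:380],None,fx=3.5,fy=3.5))
E
```

```text
clock: 6.1
position: [0.5597, 0.1433, 0.2657]
ee_rot: [2.288, 2.152, 0.002]
force: [3.5, 0.9, -5.5]
width: 0.192
[0.55973417 0.14326215 0.26572466] [ 3.54604286  0.88037091 -5.51677295]
```

View pics/sc4.png

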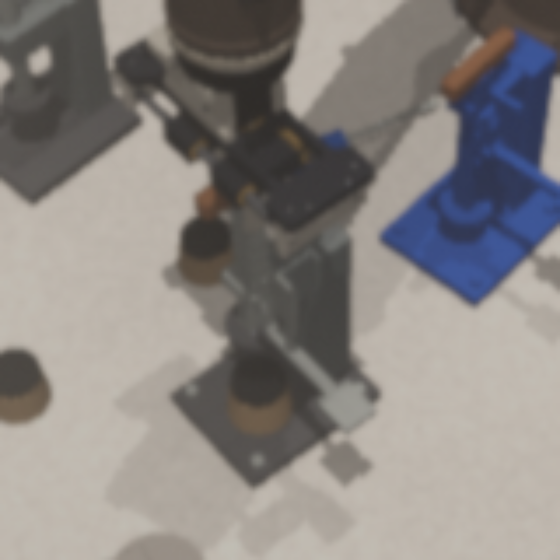

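```bash
python3 -m pendant '[{"dp":[0,0,-0.003],"rotation":[0,0,0],"fingers":1},{"dp":[0,0,-0.006],"rotation":[0,0,0],"fingers":1},{"dp":[0,0,-0.009],"rotation":[0,0,0],"fingers":1},{"dp":[0,0,-0.009],"rotation":[0,0,0],"fingers":1}]' 30;  python3 -m pendant '[{"dp":[0,0,-0.002],"rotation":[0,0,0],"fingers":1},{"dp":[0,0,-0.002],"rotation":[0,0,0],"fingers":1}]' 30; python3 -m pendant '[{"dp":[0,0,-0.002],"rotation":[0,0,0],"fingers":1},{"dp":[0,0,-0.002],"rotation":[0,0,0],"fingers":1}]' 30
```

```text
clock: 6.65
position: [0.558, 0.1433, 0.2703]
ee_rot: [-2.287, -2.152, 0.008]
force: [10.5, 5.1, -35.8]
width: 0.195
clock: 6.9
position: [0.5579, 0.1433, 0.2702]
ee_rot: [-2.286, -2.151, 0.011]
force: [9.5, 2.9, -23.6]
width: 0.197
clock: 7.15
position: [0.5579, 0.1433, 0.2703]
ee_rot: [-2.286, -2.151, 0.013]
force: [9.9, 2.7, -23.3]
width: 0.193
```

```bash
python3 -m pendant '[{"dp":[0,0,0.003],"rotation":[0,0,0],"fingers":1},{"dp":[0,0,0.005],"rotation":[0,0,0],"fingers":1},{"dp":[0,0,0.005],"rotation":[0,0,0],"fingers":1}]' 30
python3 - <<'E'
from h import *
go([.559,.143,.2665],np.pi/2-.063)
cv2.imwrite("pics/sc5.png",cv2.resize(arm.get_image("scene")[140:300,220:380],None,fx=3.5,fy=3.5))
cv2.imwrite("pics/w5.png",arm.get_image("wrist"))
E
```

```text
clock: 7.52
position: [0.558, 0.1434, 0.2654]
ee_rot: [-2.286, -2.151, 0.013]
force: [3.8, 2.0, -6.7]
width: 0.195
pos [0.558  0.1434 0.2654] force [ 3.8   2.03 -6.74] w 0.195 t 7.525
dp [-0.0003  0.001  -0.0011] rot [-0.0072  0.0044  0.0021] tool axes [[0.061, 0.998, -0.007], [0.998, -0.061, -0.004], [-0.004, -0.007, -1.0]]
```

View pics/sc5.png

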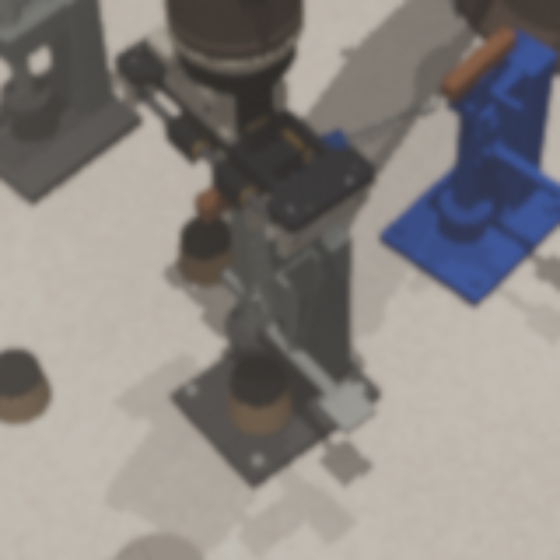

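View pics/w5.png

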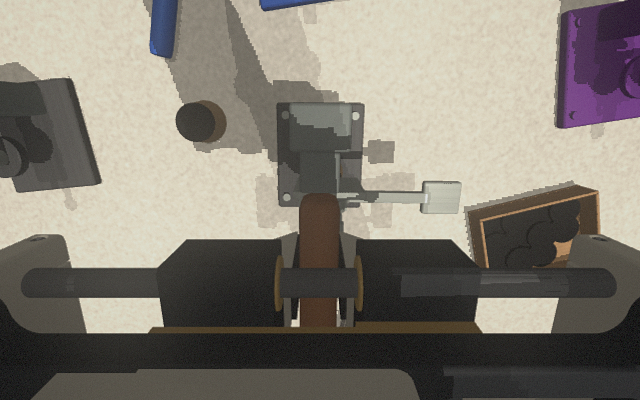

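```bash
python3 -m pendant '[{"dp":[0,0,0],"rotation":[0,0,0],"fingers":-1},{"dp":[0,0,0],"rotation":[0,0,0],"fingers":-1},{"dp":[0,0,0],"rotation":[0,0,0],"fingers":-1},{"dp":[0,0,0],"rotation":[0,0,0],"fingers":-1},{"dp":[0,0,-0.02],"rotation":[0,0,0],"fingers":-1},{"dp":[0,0,-0.05],"rotation":[0,0,0],"fingers":-1},{"dp":[0,0,-0.09],"rotation":[0,0,0],"fingers":-1},{"dp":[0,0,-0.12],"rotation":[0,0,0],"fingers":-1},{"dp":[0,0,-0.12],"rotation":[0,0,0],"fingers":-1},{"dp":[0,0,-0.12],"rotation":[0,0,0],"fingers":-1}]'
python3 - <<'E'
from h import *
go([.558,.142,.36],np.pi/2-.063)
P=arm.camera_params("wrist");np.save("w6.npy",P,allow_pickle=True)
W=arm.get_image("wrist");cv2.imwrite("pics/w6.png",W)
T=arm.get_image("top");cv2.imwrite("pics/t6.png",T)
S=arm.get_image("scene");cv2.imwrite("pics/sc6f.png",S)
cv2.imwrite("pics/sc6.png",cv2.resize(S[140:300,220:380],None,fx=3.5,fy=3.5))
E
```

```text
clock: 8.88
position: [0.5586, 0.1438, 0.3848]
ee_rot: [-2.286, -2.151, 0.014]
force: [0.8, -0.7, -0.2]
width: 1.0
pos [0.5586 0.1438 0.3848] force [ 0.77 -0.65 -0.24] w 1.0 t 8.875
dp [-0.0017 -0.0003  0.0248] rot [-0.008   0.0047  0.0022] tool axes [[0.061, 0.998, -0.008], [0.998, -0.061, -0.004], [-0.005, -0.008, -1.0]]
```

View pics/w6.png

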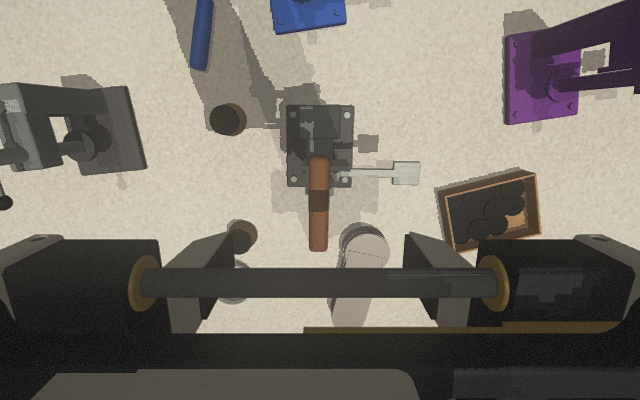

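View pics/sc6.png

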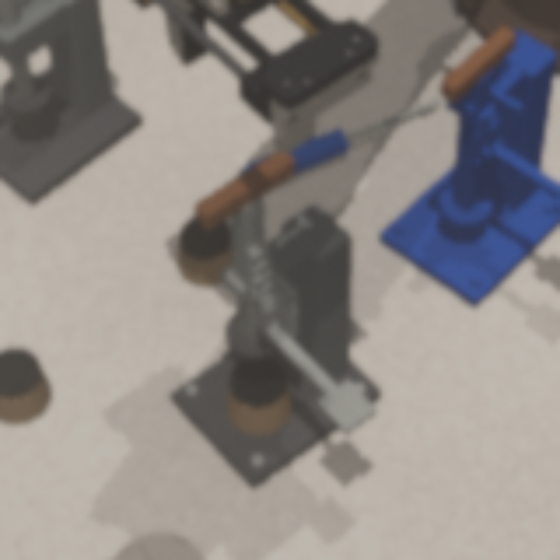

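Run:
```python
from h import *
def proj(p,P): return cv2.projectPoints(np.array([p],float),P["rvec"],P["tvec"],P["camera_matrix"],None)[0].ravel()
Ps=arm.camera_params("scene");Pt=arm.camera_params("top")
yaw=-.064;ax=np.array([np.cos(yaw),np.sin(yaw),0])
c=np.array([.5585,.143,0])
for r in (.018,.033,.048,.063,.070):
    z=np.array([0,0,.229+r])
    print(r,"scene ctr",proj(c+z,Ps).round(1),"+x bottom",proj(c+z+ax*.04,Ps).round(1),"-x",proj(c+z-ax*.04,Ps).round(1),"top",proj(c+z+ax*.04,Pt).round(1),proj(c+z-ax*.04,Pt).round(1))
T=cv2.imread("pics/t6.png");S=cv2.imread("pics/sc6f.png")
for f in("pics/scene0.png","pics/sc6f.png"):print(blob(S,brown(cv2.imread(f)),(290,195)))
for f in("pics/top0.png","pics/t6.png"):print(blob(T,brown(cv2.imread(f)),(307,148)))
for n,u,l in(("w1",(309.5,327.5),154.5),("w6",None,None)):
    P=np.load(n+".npy",allow_pickle=True).item()
    for r in (.018,.033,.048,.063):
        z=np.array([0,0,.239+r]);print(n,r,proj(c+z+ax*.04,P).round(1),proj(c+z-ax*.04,P).round(1))
a=S[150:250,250:350]; b=cv2.imread("pics/scene0.png")[150:250,250:350]
cv2.imwrite("pics/cmp.png",cv2.resize(np.hstack([b,a]),None,fx=4,fy=4,interpolation=cv2.INTER_CUBIC))
```

```text
0.018 scene ctr [290.2 205. ] +x bottom [277.4 213.4] -x [302.6 196.9] top [307.4 135. ] [306.1 164.1]
0.033 scene ctr [289.9 201.3] +x bottom [277.1 209.7] -x [302.5 193.1] top [307.4 133.8] [306.  163.3]
0.048 scene ctr [289.7 197.5] +x bottom [276.7 206. ] -x [302.3 189.3] top [307.4 132.5] [306.  162.5]
0.063 scene ctr [289.4 193.7] +x bottom [276.3 202.2] -x [302.2 185.4] top [307.4 131.2] [306.  161.6]
0.07 scene ctr [289.3 191.9] +x bottom [276.2 200.3] -x [302.2 183.6] top [307.4 130.6] [306.  161.2]
(array([289.45238095, 200.43650794]), ((289.6854248046875, 200.3033905029297), (4.835264205932617, 28.632347106933594), 58.570438385009766), array([277, 192,  26,  18, 126], dtype=int32))
(array([283.6       , 196.47692308]), ((283.5, 196.5), (4.345991611480713, 14.733970642089844), 57.9946174621582), array([277, 192,  14,  10,  65], dtype=int32))
(array([306.73239437, 149.20422535]), ((306.5, 149.0), (28.0, 5.0), 90.0), array([304, 135,   6,  29, 142], dtype=int32))
(array([240.68, 126.88]), ((240.5946044921875, 127.06756591796875), (12.165525436401367, 2.1371870040893555), 80.53767395019531), array([239, 121,   4,  13,  25], dtype=int32))
w1 0.018 [318.2 244.1] [318.4 153.7]
w1 0.033 [318.1 251.3] [318.4 156.3]
w1 0.048 [318.1 259.3] [318.3 159.1]
w1 0.063 [318.  268.4] [318.3 162.4]
w6 0.018 [318.6 233.5] [318.9 149.7]
w6 0.033 [318.5 239.5] [318.8 151.6]
w6 0.048 [318.4 246.2] [318.7 153.8]
w6 0.063 [318.3 253.5] [318.6 156.3]
```

View pics/cmp.png

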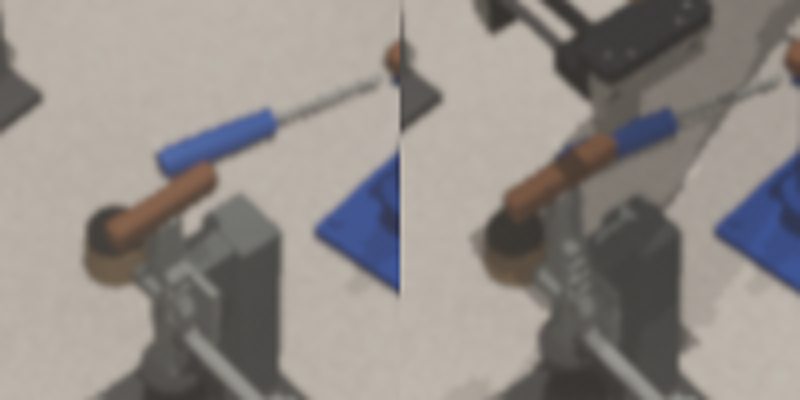

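The ram now sits at about 0.063, two teeth up from 0.033, judging by both the wrist and the scene view. The 17.8 mm grip was low, though, and probably on the ram neck rather than the 16 mm handle. I'll pinch the handle itself at its true height, lift it to about 0.069 and set it on the catch again.

```bash
python3 -m pendant '[{"dp":[-0.0005,0.001,0.05],"rotation":[-0.008,0.005,0.002],"fingers":-0.2},{"dp":[-0.0005,0.001,0.09],"rotation":[-0.008,0.005,0.002],"fingers":-0.2},{"dp":[-0.0005,0.001,0.111],"rotation":[-0.008,0.005,0.002],"fingers":-0.2},{"dp":[-0.0005,0.001,0.111],"rotation":[-0.008,0.005,0.002],"fingers":0},{"dp":[-0.0005,0.001,0.111],"rotation":[-0.008,0.005,0.002],"fingers":1},{"dp":[-0.0005,0.001,0.111],"rotation":[-0.008,0.005,0.002],"fingers":1},{"dp":[-0.0005,0.001,0.111],"rotation":[-0.008,0.005,0.002],"fingers":1},{"dp":[-0.0005,0.001,0.111],"rotation":[-0.008,0.005,0.002],"fingers":1},{"dp":[-0.0005,0.001,0.111],"rotation":[-0.008,0.005,0.002],"fingers":1},{"dp":[-0.0005,0.001,0.111],"rotation":[-0.008,0.005,0.002],"fingers":1},{"dp":[-0.0005,0.001,0.111],"rotation":[-0.008,0.005,0.002],"fingers":1},{"dp":[-0.0005,0.001,0.111],"rotation":[-0.008,0.005,0.002],"fingers":1}]' 30
```

```text
clock: 10.52
position: [0.5586, 0.1433, 0.2737]
ee_rot: [-2.289, -2.151, -0.001]
force: [0.5, 5.9, 5.0]
width: 0.195
```

```bash
python3 -m pendant '[{"dp":[0,0,0],"rotation":[0,0,0],"fingers":1},{"dp":[0,0,0],"rotation":[0,0,0],"fingers":1}]' 30
```

```text
clock: 10.78
position: [0.5586, 0.1433, 0.2738]
ee_rot: [-2.289, -2.151, -0.001]
force: [1.1, 3.3, 4.1]
width: 0.195
```

```bash
python3 -m pendant '[{"dp":[0,0,-0.003],"rotation":[0,0,0],"fingers":1},{"dp":[0,0,-0.006],"rotation":[0,0,0],"fingers":1},{"dp":[0,0,-0.007],"rotation":[0,0,0],"fingers":1},{"dp":[0,0,-0.007],"rotation":[0,0,0],"fingers":1}]' 30
```

```text
clock: 11.28
position: [0.5585, 0.1433, 0.2797]
ee_rot: [-2.289, -2.15, 0.001]
force: [3.8, 5.1, -5.3]
width: 0.194
```

Carrying the ram's weight (-5.3 N) at about 0.069. I release and retreat.

```bash
python3 -m pendant '[{"dp":[0,0,0],"rotation":[0,0,0],"fingers":-1},{"dp":[0,0,0],"rotation":[0,0,0],"fingers":-1},{"dp":[0,0,0],"rotation":[0,0,0],"fingers":-1},{"dp":[0,0,-0.02],"rotation":[0,0,0],"fingers":-1},{"dp":[0,0,-0.05],"rotation":[0,0,0],"fingers":-1},{"dp":[0,0,-0.09],"rotation":[0,0,0],"fingers":-1},{"dp":[0,0,-0.105],"rotation":[0,0,0],"fingers":-1},{"dp":[0,0,-0.105],"rotation":[0,0,0],"fingers":-1},{"dp":[0,0,-0.105],"rotation":[0,0,0],"fingers":-1}]'
python3 - <<'E'
from h import *
go([.5655,.252,.30],np.pi/2-.063)
W=arm.get_image("wrist");cv2.imwrite("pics/w7.png",W)
S=arm.get_image("scene");cv2.imwrite("pics/sc7f.png",S)
cv2.imwrite("pics/sc7.png",cv2.resize(S[140:300,220:380],None,fx=3.5,fy=3.5))
E
```

```text
clock: 12.4
position: [0.5581, 0.1431, 0.3832]
ee_rot: [-2.288, -2.15, 0.004]
force: [0.3, 0.8, -0.1]
width: 1.0
pos [0.5581 0.1431 0.3832] force [ 0.28  0.85 -0.06] w 1.0 t 12.4
dp [0.1092 0.0008 0.0831] rot [-0.003   0.0007  0.0006] tool axes [[0.062, 0.998, -0.003], [0.998, -0.062, -0.001], [-0.001, -0.003, -1.0]]
```

View pics/sc7.png

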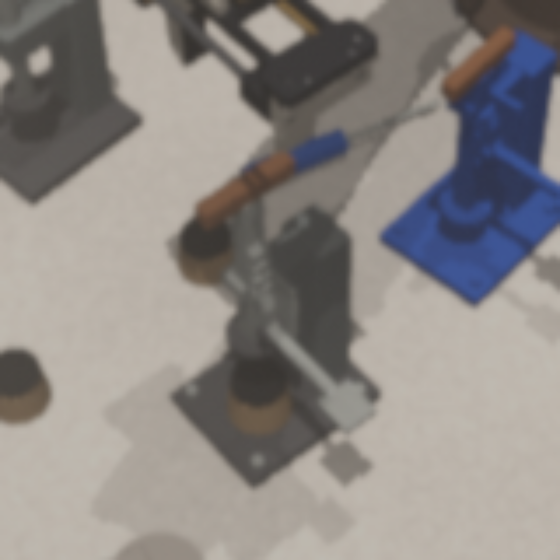

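```bash
python3 - <<'E'
from h import *
go([.566,.254,.383],-.063); print(arm.observe()["joints"].round(3))
E
python3 -m pendant '[{"dp":[0.03,0,0],"rotation":[0,0,0.16],"fingers":1},{"dp":[0.06,0,0],"rotation":[0,0,0.33],"fingers":1},{"dp":[0.09,0,0],"rotation":[0,0,0.5],"fingers":1},{"dp":[0.111,0.001,0],"rotation":[0,0,0.67],"fingers":1},{"dp":[0.111,0.001,0],"rotation":[0,0,0.84],"fingers":1},{"dp":[0.111,0.001,0],"rotation":[0,0,1.01],"fingers":1},{"dp":[0.111,0.001,0],"rotation":[0,0,1.18],"fingers":1},{"dp":[0.111,0.001,0],"rotation":[0,0,1.35],"fingers":1},{"dp":[0.111,0.001,0],"rotation":[0,0,1.5],"fingers":1},{"dp":[0.111,0.001,0],"rotation":[0,0,1.57],"fingers":1},{"dp":[0.111,0.001,0],"rotation":[0,0,1.57],"fingers":1},{"dp":[0.111,0.001,0],"rotation":[0,0,1.57],"fingers":1}]'
python3 - <<'E'
from h import *
go([.566,.254,.165],-.063); print(arm.observe()["joints"].round(3))
cv2.imwrite("pics/w8.png",arm.get_image("wrist"))
E
```

```text
pos [0.5581 0.1431 0.3833] force [-0.66 -0.13  0.17] w 0.999 t 12.5
dp [0.1111 0.001  0.0002] rot [-0.0018  0.0032  1.5714] tool axes [[0.062, 0.998, -0.003], [0.998, -0.062, -0.001], [-0.001, -0.003, -1.0]]
[-0.56   0.271  0.294  1.445 -0.079  1.44   1.243]
clock: 14.0
position: [0.5659, 0.2538, 0.3827]
ee_rot: [3.139, -0.094, -0.006]
force: [-0.5, -0.4, -0.5]
width: 0.002
pos [0.5659 0.2538 0.3827] force [-0.46 -0.41 -0.47] w 0.002 t 14.0
dp [ 0.0009 -0.0005  0.2177] rot [0.0013 0.0037 0.003 ] tool axes [[0.998, -0.06, -0.004], [-0.06, -0.998, -0.001], [-0.004, 0.001, -1.0]]
[-0.873  0.374  0.558  1.348 -0.196  1.478 -0.388]
```

View pics/w8.png

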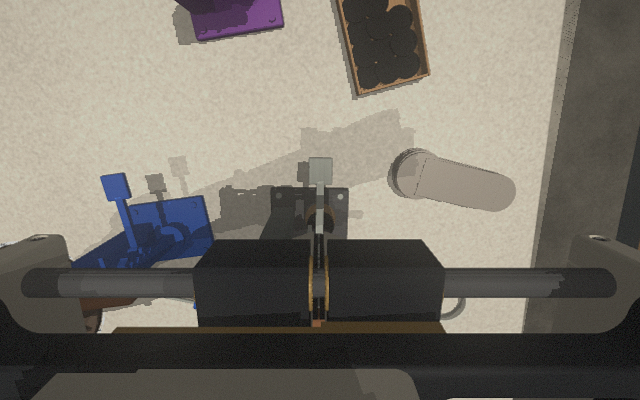

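The pawl pad is at (320,170), in line with the shut fingers at column 319. I descend to just above it.

```bash
python3 -m pendant '[{"dp":[0.001,0,0.04],"rotation":[0,0.004,0],"fingers":1},{"dp":[0.001,0,0.09],"rotation":[0,0.004,0],"fingers":1},{"dp":[0.001,0,0.14],"rotation":[0,0.004,0],"fingers":1},{"dp":[0.001,0,0.18],"rotation":[0,0.004,0],"fingers":1},{"dp":[0.001,0,0.208],"rotation":[0,0.004,0],"fingers":1},{"dp":[0.001,0,0.218],"rotation":[0,0.004,0],"fingers":1},{"dp":[0.001,0,0.218],"rotation":[0,0.004,0],"fingers":1},{"dp":[0.001,0,0.218],"rotation":[0,0.004,0],"fingers":1}]'
python3 - <<'E'
from h import *
go([.566,.254,.126],-.063)
S=arm.get_image("scene")
cv2.imwrite("pics/sc9.png",cv2.resize(S[140:300,220:380],None,fx=3.5,fy=3.5))
cv2.imwrite("pics/w9.png",arm.get_image("wrist"))
E
```

```text
clock: 15.05
position: [0.567, 0.2539, 0.1662]
ee_rot: [3.14, -0.094, 0.003]
force: [-0.2, -0.2, -0.2]
width: 0.0
pos [0.567  0.2539 0.1662] force [-0.16 -0.19 -0.16] w 0.0 t 15.05
dp [-0.0011 -0.0001  0.0402] rot [-0.     -0.0022  0.0029] tool axes [[0.998, -0.06, 0.002], [-0.06, -0.998, -0.0], [0.002, -0.0, -1.0]]
```

View pics/sc9.png

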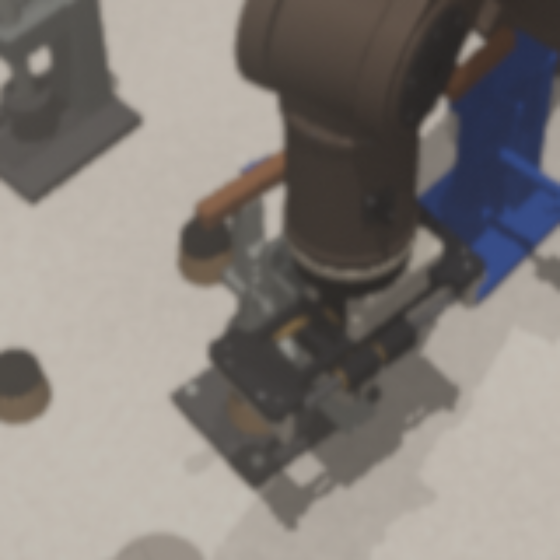

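View pics/w9.png

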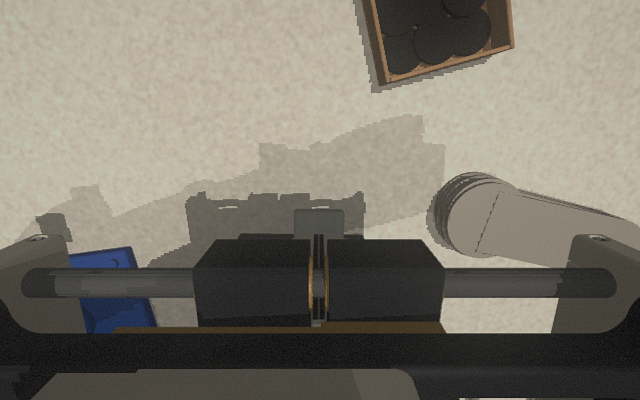

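The pad sits directly under the fingertips. I press to 22 mm of stroke and hold.

```bash
python3 -m pendant '[{"dp":[-0.001,0,0.012],"rotation":[0,0,0],"fingers":1},{"dp":[-0.001,0,0.02],"rotation":[0,0,0],"fingers":1},{"dp":[-0.001,0,0.028],"rotation":[0,0,0],"fingers":1},{"dp":[-0.001,0,0.036],"rotation":[0,0,0],"fingers":1},{"dp":[-0.001,0,0.041],"rotation":[0,0,0],"fingers":1},{"dp":[-0.001,0,0.041],"rotation":[0,0,0],"fingers":1},{"dp":[-0.001,0,0.041],"rotation":[0,0,0],"fingers":1},{"dp":[-0.001,0,0.041],"rotation":[0,0,0],"fingers":1},{"dp":[-0.001,0,0.041],"rotation":[0,0,0],"fingers":1},{"dp":[-0.001,0,0.041],"rotation":[0,0,0],"fingers":1},{"dp":[-0.001,0,0.041],"rotation":[0,0,0],"fingers":1},{"dp":[-0.001,0,0.041],"rotation":[0,0,0],"fingers":1}]'
python3 - <<'E'
from h import *
go([.566,.254,.126],-.063)
S=arm.get_image("scene")
cv2.imwrite("pics/sc10.png",cv2.resize(S[140:300,220:380],None,fx=3.5,fy=3.5))
E
```

```text
clock: 16.65
position: [0.566, 0.2539, 0.1251]
ee_rot: [-3.14, 0.095, -0.004]
force: [-0.5, -1.3, 3.4]
width: 0.007
pos [0.566  0.2539 0.1251] force [-0.53 -1.33  3.35] w 0.007 t 16.65
dp [-0.     -0.0001 -0.0009] rot [-0.0002 -0.0023  0.0028] tool axes [[0.998, -0.06, 0.002], [-0.06, -0.998, 0.0], [0.002, -0.0, -1.0]]
```

View pics/sc10.png

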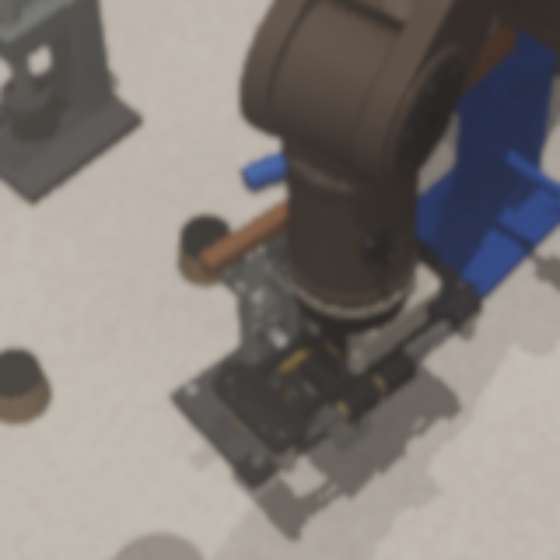

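The handle's near end dropped from about (205,215) to (205,262), roughly 54 mm, so the ram is down on the heel. The pad force is 3.4 N. I hold a moment longer, then let go and back off.

```bash
python3 -m pendant '[{"dp":[0,0,0],"rotation":[0,0,0],"fingers":1},{"dp":[0,0,0],"rotation":[0,0,0],"fingers":1},{"dp":[0,0,0],"rotation":[0,0,0],"fingers":1},{"dp":[0,0,0],"rotation":[0,0,0],"fingers":1},{"dp":[0,0,-0.01],"rotation":[0,0,0],"fingers":1},{"dp":[0,0,-0.02],"rotation":[0,0,0],"fingers":1},{"dp":[0,0,-0.03],"rotation":[0,0,0],"fingers":1},{"dp":[0,0,-0.07],"rotation":[0,0,0],"fingers":1},{"dp":[0,0,-0.12],"rotation":[0,0,0],"fingers":1},{"dp":[0,0,-0.17],"rotation":[0,0,0],"fingers":1},{"dp":[0,-0.05,-0.22],"rotation":[0,0,0],"fingers":1},{"dp":[0,-0.1,-0.24],"rotation":[0,0,0],"fingers":1},{"dp":[0,-0.15,-0.24],"rotation":[0,0,0],"fingers":1},{"dp":[0,-0.2,-0.24],"rotation":[0,0,0],"fingers":1},{"dp":[0,-0.22,-0.24],"rotation":[0,0,0],"fingers":1},{"dp":[0,-0.22,-0.24],"rotation":[0,0,0],"fingers":1},{"dp":[0,-0.22,-0.24],"rotation":[0,0,0],"fingers":1}]'
python3 - <<'E'
from h import *
go([.566,.254,.126],-.063)
S=arm.get_image("scene");T=arm.get_image("top")
a=cv2.resize(S[160:280,240:340],None,fx=4,fy=4,interpolation=cv2.INTER_CUBIC);b=cv2.resize(T[105:225,240:340],None,fx=4,fy=4,interpolation=cv2.INTER_CUBIC)
cv2.imwrite("pics/fin.png",np.hstack([a,b]))
E
```

```text
clock: 18.82
position: [0.5792, 0.4718, 0.3655]
ee_rot: [3.139, -0.097, 0.004]
force: [-0.0, -0.8, 0.2]
width: 0.011
pos [0.5792 0.4718 0.3655] force [-0.04 -0.83  0.24] w 0.011 t 18.825
dp [-0.0004  0.218   0.2397] rot [ 0.0008 -0.0028  0.0011] tool axes [[0.998, -0.062, 0.003], [-0.062, -0.998, -0.001], [0.003, 0.001, -1.0]]
```

View pics/fin.png

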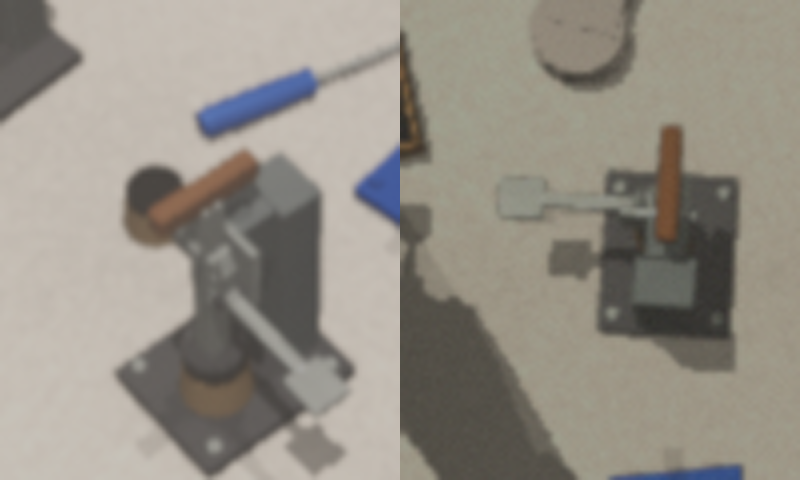

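The ram is down (handle centre at about (290.5,207.5) in the scene view, where about 207 is expected at 0.006). The heel stands upright under the foot, and the tail has sprung back level.

```bash
python3 -c "
from cell import arm
print(arm.sign_off())"
```

```text
the job is handed in; nothing more can be done
None
```

The job is done and handed in at about 19 s. I raised the grey press's ram tooth by tooth to its highest catch (0.063) and let go. I then held the pawl tail about 23 mm down (3.4 N) until the ram reached the heel, released it and moved the arm clear.

**Last checks:** The ram had dropped about 57 mm, and its final picture position matches 0.006, foot on heel. The heel stands upright under the ram, the tail has sprung back level, and the robot touches nothing.

**What did not go cleanly:**
- **First grip too low:** I first took the ram to be at 0.018, but it was at 0.033. I gripped about 17 mm below the handle's centre, probably on the ram's neck rather than the handle.
- **Upper stop touched:** That first lift also reached the upper stop. The highest wrist force I read was about 36 N along z, or about 38 N in all.
- **Second lift:** I gripped again at the handle's height and lifted from 0.063 to about 0.069 before the final release. The finger opening read 17.8 mm both times, so I can't confirm from it whether the pads held the 16 mm handle or the 18 mm ram.

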